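# Put the nail brushes out to drain and shut the caddy

### The job

The wet nail brushes are going musty in the closed caddy: swing its lid up, lift out every brush and stand each one bristles down on the narrow sloping steel rack, flat between the lips with its length running down the slope, and none touching another. When the caddy is empty and all the brushes are on the rack, shut its lid fully; do not disturb the other things on the ledge.

Things in the scene. Friction and masses are not known exactly. Their poses are not given: they have to be found in the camera images.
- caddy: Pale grey shallow brush caddy, fixed, 150 (x) x 370 (y) x 40 mm, walls and floor 5 mm thick. Origin: centre of its underside, on the ledge; z up; its x axis points from the front rim to the hinge rim, its y axis runs along the hinge. It and the rack may stand on either side, turned up to 0.15 rad. The brushes start inside, in a row along y, bristles down.
- lid (a joint): Hinge of the caddy's blue domed lid (150 x 370 mm, 35 mm deep, 4 mm walls, top 76 mm above the ledge when shut). 0 = shut, grows to 1.8 rad as it swings up and back; at 1.57 the lid stands upright behind the caddy. It may start ajar by up to 0.25 rad. The hinge is stiff (about 0.3 N m): the lid stays wherever it is left, and must be pushed down to shut.
- lid_hinge (a point): Point in the middle of the hinge axis (the axis runs along the caddy's y), on the far rim: 75 mm from the caddy's origin along its x, 40.5 mm up. Turns with the lid.
- lid_handle (a point): Middle of the lid's steel bar handle: a round bar 11 mm thick, 100 mm long, parallel to the hinge, 45 mm above the lid's top face (39 mm free below it), 18 mm from the lid's front edge. With the lid shut it is 132 mm in front of the hinge axis (caddy -x) and 80 mm above it. It may be pinched from above at any lid angle, as the round bar can turn between the fingers. Turns with the lid.
- rack: Steel drying rack, fixed: one narrow tray on two white end stands, sloping down 15 degrees (0.26 rad) towards its -x side, which roughly faces the robot. Origin: middle of the sloping upper surface, 75 mm above the ledge; x up the slope, y along the tray, z square to the surface. Inside its lips the surface is 84 mm (x) by 370 mm (y). Lips above the surface: 14 mm at the low edge, 7 mm at the high edge and both ends, 3 mm thick.
- brush_a: Nail brush, pink, about 90 g; may be absent (None). Bristle block 70 (x) x 44 (y) x 30 mm with an upright fin grip on top, 52 (x) x 14 (y) mm, from 30 to 61 mm above the bristle tips, to be pinched across its 14 mm. Origin: centre of the bristle face; z from bristles to grip.
- brush_b: Nail brush, lime green, about 90 g; may be absent (None). Bristle block 70 (x) x 44 (y) x 30 mm with an upright fin grip on top, 52 (x) x 14 (y) mm, from 30 to 61 mm above the bristle tips, to be pinched across its 14 mm. Origin: centre of the bristle face; z from bristles to grip.
- brush_c: Nail brush, turquoise, about 90 g; may be absent (None). Bristle block 70 (x) x 44 (y) x 30 mm with an upright fin grip on top, 52 (x) x 14 (y) mm, from 30 to 61 mm above the bristle tips, to be pinched across its 14 mm. Origin: centre of the bristle face; z from bristles to grip.
- brush_d: Nail brush, navy blue, about 90 g; may be absent (None). Bristle block 70 (x) x 44 (y) x 30 mm with an upright fin grip on top, 52 (x) x 14 (y) mm, from 30 to 61 mm above the bristle tips, to be pinched across its 14 mm. Origin: centre of the bristle face; z from bristles to grip.
- cup: White ceramic toothbrush cup, 74 mm across, 95 mm tall, behind; leave alone. Origin under its centre.
- bottle: Turquoise squeeze bottle, 60 mm across, 150 mm tall, behind; leave alone. Origin under its centre.
- jar: Amber jar, 64 mm across, 70 mm tall, behind; leave alone. Origin under its centre.
- soap_dish: Steel soap dish 75 x 110 x 16 mm, behind, towards the middle; leave alone. Origin under its centre.
- pumice: Dark grey pumice disc, 58 mm across, 28 mm tall, near the robot; leave alone. Origin under its centre.
- soap: Cream soap bar 62 x 45 x 24 mm, near the robot; leave alone. Origin under its centre.

How it is judged:
On the way, in this order (a step that is already met when the one before it is completed fails the run):
1. the caddy's lid is swung up (past 1.3 rad) (value of joint lid above 1.3 rad), for 0.2 s.
2. every brush present is on the rack, flat, before the lid is shut (x of brush_a in the frame of rack between -0.012 and 0.012 m and y of brush_a in the frame of rack between -0.165 and 0.165 m and z of brush_a in the frame of rack between -0.004 and 0.004 m and angle between the z axis of each of brush_a, brush_b, brush_c, brush_d and the z axis of rack, either way round below 0.06 rad and angle between the x axis of each of brush_a, brush_b, brush_c, brush_d and the x axis of rack, either way round below 0.3 rad and x of brush_b in the frame of rack between -0.012 and 0.012 m and y of brush_b in the frame of rack between -0.165 and 0.165 m and z of brush_b in the frame of rack between -0.004 and 0.004 m and x of brush_c in the frame of rack between -0.012 and 0.012 m and y of brush_c in the frame of rack between -0.165 and 0.165 m and z of brush_c in the frame of rack between -0.004 and 0.004 m and x of brush_d in the frame of rack between -0.012 and 0.012 m and y of brush_d in the frame of rack between -0.165 and 0.165 m and z of brush_d in the frame of rack between -0.004 and 0.004 m and linear speed of each of brush_a, brush_b, brush_c, brush_d below 0.02 m/s and value of joint lid above 0.6 rad), for 0.2 s.
At the end, for the whole second after the job is handed in: Every brush at rest on the rack, bristles down, flat (0.06 rad, underside within 4 mm of the surface), length within 0.3 rad of the slope, centre within 12 mm of the tray's middle line and 165 mm of its middle lengthwise; no two touch; lid shut (below 0.06 rad) (x of brush_a in the frame of rack between -0.012 and 0.012 m and y of brush_a in the frame of rack between -0.165 and 0.165 m and z of brush_a in the frame of rack between -0.004 and 0.004 m and angle between the z axis of each of brush_a, brush_b, brush_c, brush_d and the z axis of rack, either way round below 0.06 rad and angle between the x axis of each of brush_a, brush_b, brush_c, brush_d and the x axis of rack, either way round below 0.3 rad and x of brush_b in the frame of rack between -0.012 and 0.012 m and y of brush_b in the frame of rack between -0.165 and 0.165 m and z of brush_b in the frame of rack between -0.004 and 0.004 m and x of brush_c in the frame of rack between -0.012 and 0.012 m and y of brush_c in the frame of rack between -0.165 and 0.165 m and z of brush_c in the frame of rack between -0.004 and 0.004 m and x of brush_d in the frame of rack between -0.012 and 0.012 m and y of brush_d in the frame of rack between -0.165 and 0.165 m and z of brush_d in the frame of rack between -0.004 and 0.004 m and linear speed of each of brush_a, brush_b, brush_c, brush_d below 0.02 m/s and contact force between brush_a and brush_b below 0.05 N and contact force between each of brush_a, brush_b and brush_c below 0.05 N and contact force between each of brush_a, brush_b, brush_c and brush_d below 0.05 N and value of joint lid below 0.06 rad).
It fails at once if the cup, bottle, jar, soap dish, pumice or soap is shifted by more than 30 mm (distance of any of cup, bottle, jar, soap_dish, pumice, soap from where it was at the start of the episode above 0.03 m).
Of brush_a, brush_b, brush_c, brush_d only 2 to 4 are there at a start; the rules pass over those that are not, and their reading is None.
At some moment in a run one of brush_a, brush_b, brush_c, brush_d may be knocked a few centimetres aside while the robot is not near it.
It also fails if it takes over 210 s, if anything falls off the work surface, if the arm or the gripper's body presses on something with over 40 N, if the wrist force passes 120 N, or if a joint passes its speed limit or range.

### The arm

A 6-joint arm with a two-finger parallel gripper is mounted at the origin on the work surface. World frame = base frame: x ahead of the robot, y to its left, z up, the work surface at z = 0. Lengths are in m, angles in rad, forces in N, time in s.
With the tool pointing down it reaches from about 0.3 to 0.75 m from the base axis. Payload 8.5 kg.
Tool frame: the origin (TCP) lies midway between the tips of the shut fingers; the grasp point (between the pads) lies 19 mm behind it; x points along the fingers, y is the direction in which the jaws open and shut, and the axes are right-handed (so a half turn about x gives the same grasp; the last joint's range is limited). The gripper opens to 88 mm and grips with 3 to 60 N. Pads are 18 mm wide; open, the fingers measure 123 mm over their backs; the gripper's body (75 mm by 187 mm) begins 45 mm behind the grasp point.
Start: joints at [-1.495, 0.381, 1.297, -0, 1.464, -0.215], TCP at [0.158, -0.527, 0.239] pointing down, gripper open.
Joint ranges: [-3.11, 3.11], [-0.89, 2.33], [0.22, 2.48], [-1.42, 4.56], [0.17, 2.85], [-2.88, 2.88]. Speed limits (rad/s): [2.39, 2.39, 3.14, 3.14, 3.14, 3.14].

### API

Orientations are given as a rotation vector (axis times angle).
In Python, from plant import get_state, snapshot, get_calibration, finish_job gives the robot as it stands. The module is installed in compiled form; this text tells all that it offers.
- The arm moves only by the tool arm_command, never from a script. Its argument "commands" is a list of rows, each a list of 6 numbers: the shift along the tool's x, y, z in m, then the turn, a rotation vector about the tool's x, y, z in degrees. In form: [[tx, ty, tz, ax, ay, az], ...]. A call has 1 to 10 rows; each row shifts and turns the pose as measured when the row begins, along the tool's axes as they then stand; what a row does not reach is not made up. A row lasts 1/8 s, in which the tool goes at most 62.5 mm and 10.7 degrees, less where a joint would pass 70% of its speed; a pose out of reach is approached as far as the arm can. A call is refused whole if a number of a shift passes 0.0625 or a number of a turn 10.7, either way. A call with a gripper value outside its range is refused whole. "claw" is the finger opening in m, from 0 to 0.0881, set as the call begins (left out, the last holds). The fingers move at their own pace and stop on an object; "force" is the grip in N (left out, the last holds). Time passes only in rows, so rows that do not move let the fingers close. It gives the time, the measured TCP pose, the force and the opening at its end, in the units of the state.
- get_state(): the state, without advancing time (a new reading comes with each control period).
- snapshot(name): name is "side" or "top" or "wrist"; returns (picture, depth): 480x640x3 uint8, red, green, blue; 480x640 float32, m along the optical axis (not along the pixel's ray), 0 where there is no reading.
- get_calibration(name): a dict with "camera_matrix" (3x3 intrinsics, pixels), "k1" (the pictures are not rectified: a ray, as slopes to the right and down, at radius r is drawn at 1 + k1 r^2 times it, then the intrinsics apply), "R" (3x3) and "t" (3): a world point X has camera coordinates R X + t; the wrist camera has in their place "T_tool_cam" (4x4, takes a point from camera to tool coordinates, whose origin is the TCP and whose axes are the tool frame's). Camera axes: x right, y down, z forward; pixel columns grow to the right and rows downward; lengths in m; the calibration is good to about 2 mm. A picture is of the moment at which its call begins: read the wrist's pose just before it. get_calibration takes no time and is no camera call.
- finish_job(): hands the job in, once; it reports no verdict.
The state is a dict: "time": time; "joints": joint angles; "qd": joint speeds; "tau": joint torques, N m; "tool_pos": TCP position; "eef_rot": TCP orientation; "contact_force": force on the tool from outside, world axes, zero at the start; "ft_torque": the same for the moment, N m; "finger_gap": opening from 0.0 (shut) to 1.0 (fully open).
Only numpy, scipy, OpenCV 4.12 (cv2) and the standard library are available. Lean on these libraries where they do the work, as an engineer would, in place of code of your own. Each camera call takes 0.05 s, during which the arm holds its last target. There are 200 camera calls.

## Working session

There is one attempt and no reset: what is moved stays moved. The work goes in short steps, Python scripts to look and compute and a tool call to move; the robot and the scene stay as the last step left them, time stands still between calls to the robot, and variables do not carry over. Pictures are saved under pics/ and viewed, about 12 in all and at most 16, crops included, and the job is handed in when it is done.

Besides the shell and the picture viewer there is one more tool, called after ">>>" by a JSON object that holds its "op" and its "data", one argument or row to a line. arm_command: Moves the arm, as the interface text tells. Its arguments: {"type":"object","properties":{"commands":{"type":"array"},"claw":{"type":"number"},"force":{"type":"number"}},"required":["commands"]}

```bash
mkdir -p pics; cat > h.py <<'E'
import numpy as np, cv2
from scipy.spatial.transform import Rotation as Ro
from plant import get_state, snapshot, get_calibration
def cloud(name):
    s=get_state(); im,d=snapshot(name); c=get_calibration(name)
    K=np.array(c["camera_matrix"]); v,u=np.mgrid[:480,:640]
    pts=np.stack([u.ravel(),v.ravel()],1).astype(np.float64)[:,None]
    n=cv2.undistortPoints(pts,K,np.array([c["k1"],0,0,0.]))[:,0]
    X=np.c_[n,np.ones(len(n))]*d.ravel()[:,None]
    if "R" in c: W=(X-np.array(c["t"]))@np.array(c["R"])
    else:
        T=np.array(c["T_tool_cam"]); X=X@T[:3,:3].T+T[:3,3]
        W=Ro.from_rotvec(s["eef_rot"]).apply(X)+s["tool_pos"]
    W[d.ravel()==0]=np.nan
    return im,W.reshape(480,640,3)
def save(im,n): cv2.imwrite(f"pics/{n}.png",im[:,:,::-1])
E
python3 - <<'E'
from h import *
for n in("top","side"):
    im,W=cloud(n); save(im,n+"0"); np.save(n+"0.npy",W); np.save(n+"i.npy",im)
print(get_state())
E
```

```text
{'time': 0.1, 'joints': array([-1.49529223e+00,  3.81111426e-01,  1.29813390e+00,  1.36286257e-05,
        1.46358451e+00, -2.15290242e-01]), 'qd': array([ 9.27459165e-05, -2.20416175e-03, -2.21135924e-03, -7.61598796e-05,
       -4.58716215e-04,  7.88427106e-04]), 'tau': array([ 2.36169159e-03, -4.38655615e+01, -2.24912810e+01,  7.14036031e-02,
        3.42329009e-02, -7.98195106e-05]), 'tool_pos': array([ 0.1576801 , -0.5266633 ,  0.23822597]), 'eef_rot': array([ 2.06588841,  0.3037796 , -2.0656798 ]), 'contact_force': array([-0.37111933,  0.50116256,  0.34912304]), 'ft_torque': array([ 0.00871793, -0.0206951 , -0.02184887]), 'finger_gap': 0.9971665026184905}
```

View pics/top0.png

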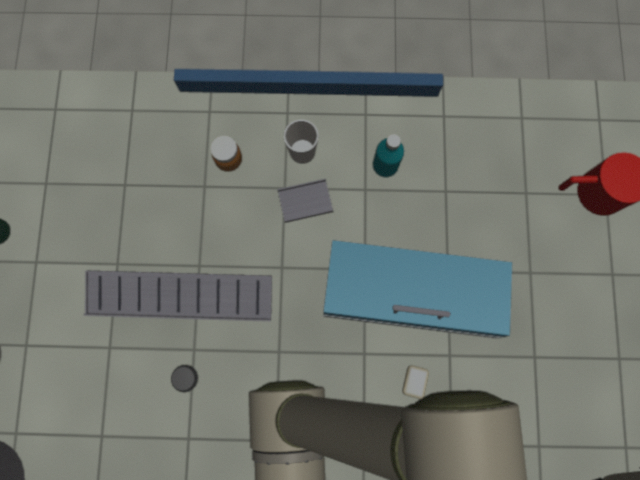

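View pics/side0.png

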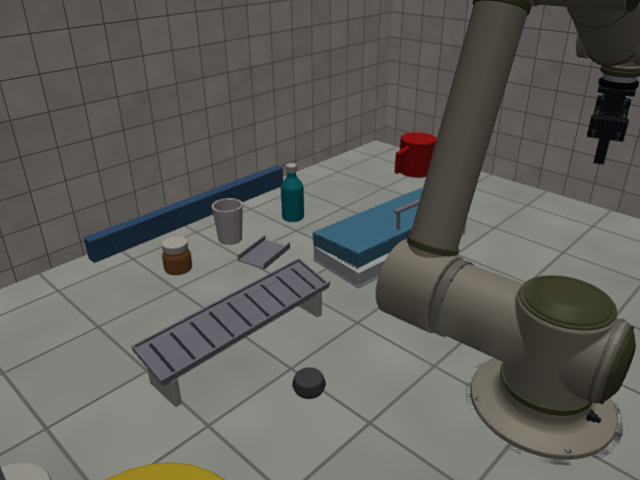

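Top view: the lid is at about (420,288) with its handle at (421,312), and the rack is at (180,295). The pumice is at (184,378) and the soap at (416,381). Next I measure the lid and rack.

```bash
python3 - <<'E'
from h import *
W=np.load("top0.npy"); im=np.load("topi.npy"); hsv=cv2.cvtColor(im,cv2.COLOR_RGB2HSV)
def fit(P):
    for _ in range(4):
        c=P.mean(0); n=np.linalg.svd(P-c,full_matrices=False)[2][2]; n*=np.sign(n[2])
        r=(P-c)@n; P=P[abs(r)<max(2*r.std(),.002)]
    return c,n,P
def rect(P): 
    r=cv2.minAreaRect(P[:,:2].astype(np.float32)); return np.round(cv2.boxPoints(r),4).tolist(),np.round(r[0],4)
m=cv2.inRange(hsv,(90,80,60),(108,255,255))>0; m[:230]=0; m[345:]=0
c,n,P=fit(W[m]); print("lid",c,n,len(P)); print(rect(P))
g=np.zeros((480,640),bool); g[300:322,385:455]=1
H=W[g]; H=H[(H-c)@n>.025]; print("handle n",len(H),H.mean(0),np.median((H-c)@n)); print(rect(H))
g[:]=0; g[268:323,80:276]=1; R=W[g]; R=R[R[:,2]>.04]; c,n,P=fit(R); print("rack",c,n,len(P),rect(R), rect(P)); print(np.degrees(np.arccos(n[2])), np.degrees(np.arctan2(n[1],n[0])))
for nm,(u0,u1,v0,v1) in dict(pumice=(165,200,360,395),soap=(400,432,362,400)).items():
    Q=W[v0:v1,u0:u1].reshape(-1,3); Q=Q[Q[:,2]>.015]; print(nm,Q.mean(0))
c=get_calibration("wrist"); print(c)
E
```

```text
Traceback (most recent call last):
numpy.linalg.LinAlgError: SVD did not converge
```

```bash
cat >> h.py <<'E'
def fit(P):
    P=P[np.isfinite(P).all(1)]; 
    for _ in range(5):
        c=P.mean(0); n=np.linalg.svd(P-c,full_matrices=False)[2][2]; n*=np.sign(n[2])
        r=(P-c)@n; P=P[abs(r)<max(2*r.std(),.002)]
    return c,n,P
def rect(P): 
    P=P[np.isfinite(P).all(1)]
    r=cv2.minAreaRect(P[:,:2].astype(np.float32)); return np.round(cv2.boxPoints(r),4).tolist(),np.round(r[0],4)
E
python3 - <<'E'
from h import *
W=np.load("top0.npy"); im=np.load("topi.npy"); hsv=cv2.cvtColor(im,cv2.COLOR_RGB2HSV)
m=cv2.inRange(hsv,(90,80,60),(108,255,255))>0; m[:230]=0; m[345:]=0
c,n,P=fit(W[m]); print("lid",c,n,len(P)); print(rect(P))
g=np.zeros((480,640),bool); g[300:322,385:455]=1
H=W[g]; H=H[(H-c)@n>.025]; print("handle n",len(H),H.mean(0),np.median((H-c)@n)); print(rect(H))
g[:]=0; g[268:323,80:276]=1; R=W[g]; R=R[R[:,2]>.04]; c,n,P=fit(R); print("rack",c,n,len(P),rect(R), rect(P)); print(np.degrees(np.arccos(n[2])), np.degrees(np.arctan2(n[1],n[0])))
for nm,(u0,u1,v0,v1) in dict(pumice=(165,200,360,395),soap=(400,432,362,400)).items():
    Q=W[v0:v1,u0:u1].reshape(-1,3); Q=Q[Q[:,2]>.015]; print(nm,Q.mean(0))
c=get_calibration("wrist"); print(c)
E
```

```text
lid [ 0.48998414 -0.23629409  0.07937885] [ 0.08071153 -0.00908289  0.99669612] 11420
([[0.39629998803138733, -0.41119998693466187], [0.5450999736785889, -0.42669999599456787], [0.583299994468689, -0.06040000170469284], [0.4345000088214874, -0.04490000009536743]], array([ 0.4898, -0.2358]))
handle n 336 [ 0.43760117 -0.22936677  0.13285939] 0.04938592853329443
([[0.42669999599456787, -0.2833999991416931], [0.43779999017715454, -0.28450000286102295], [0.4490000009536743, -0.1754000037908554], [0.43790000677108765, -0.17430000007152557]], array([ 0.4379, -0.2294]))
rack [0.46341121 0.24902436 0.072906  ] [-0.262734    0.00117758  0.96486759] 6893 ([[0.4153999984264374, 0.061000000685453415], [0.5073999762535095, 0.060600001364946365], [0.5090000033378601, 0.43700000643730164], [0.4169999957084656, 0.4374000132083893]], array([0.4622, 0.249 ])) ([[0.4205000102519989, 0.061000000685453415], [0.5069000124931335, 0.060600001364946365], [0.5087000131607056, 0.43700000643730164], [0.4223000109195709, 0.4374000132083893]], array([0.4646, 0.249 ]))
15.23250668429972 179.74320126792057
pumice [0.29890817 0.23734091 0.02449407]
soap [ 0.30334672 -0.22847682  0.07417364]
{'camera_matrix': array([[336.32783456,   0.        , 322.39102495],
       [  0.        , 336.32783456, 238.42340138],
       [  0.        ,   0.        ,   1.        ]]), 'k1': 0.014679377834398582, 'T_tool_cam': array([[-2.03295333e-04, -3.03491639e-01,  9.52834080e-01,
        -1.45687672e-01],
       [ 9.99999110e-01,  1.19470084e-03,  5.93888148e-04,
        -4.28899076e-04],
       [-1.31859176e-03,  9.52833352e-01,  3.03491126e-01,
        -7.96694291e-02],
       [ 0.00000000e+00,  0.00000000e+00,  0.00000000e+00,
         1.00000000e+00]])}
```

```bash
cat >> h.py <<'E'
HX=np.array([.9946,-.1038,0]); HINGE=np.array([.5613,-.2433,.0405])
def handle(th): return HINGE+HX*(-.132*np.cos(th)+.08*np.sin(th))+[0,0,.132*np.sin(th)+.08*np.cos(th)]
def down(ydir,xdir=(0,0,-1)):
    x=np.array(xdir,float); x/=np.linalg.norm(x); y=np.array(ydir,float); y-=x*(x@y); y/=np.linalg.norm(y)
    return Ro.from_matrix(np.stack([x,y,np.cross(x,y)],1))
def plan(pos,rot=None,step=.05,deg=10,waypoints=None):
    s=get_state(); p=np.array(s["tool_pos"]); r=Ro.from_rotvec(s["eef_rot"]); rot=rot or r
    dr=(r.inv()*rot).as_rotvec(degrees=True)
    N=max(1,int(np.ceil(max(np.linalg.norm(pos-p)/step,np.linalg.norm(dr)/deg))))
    print("t",s["time"],"q",np.round(s["joints"],2),"d",np.round(pos-p,4),"N",N)
    for i in range(N):
        t=r.inv().apply((pos-p)/N); print([round(v,4) for v in t]+[round(v,2) for v in dr/N],end=",")
        r=r*Ro.from_rotvec(dr/N,degrees=True)
    print()
E
python3 - <<'E'
from h import *
r=Ro.from_rotvec(get_state()["eef_rot"]); print(r.as_matrix().round(3))
for s in(1,-1): plan(np.array([*handle(.081)[:2],.25]),down(s*HX))
E
```

```text
[[-0.     0.287 -0.958]
 [ 0.001 -0.958 -0.287]
 [-1.    -0.001 -0.   ]]
t 0.1 q [-1.5   0.38  1.3   0.    1.46 -0.22] d [0.2792 0.2963 0.0118] N 9
[np.float64(-0.0013), np.float64(-0.0227), np.float64(-0.0392), np.float64(-7.49), np.float64(-0.01), np.float64(0.01)],[np.float64(-0.0013), np.float64(-0.0174), np.float64(-0.0418), np.float64(-7.49), np.float64(-0.01), np.float64(0.01)],[np.float64(-0.0013), np.float64(-0.0118), np.float64(-0.0437), np.float64(-7.49), np.float64(-0.01), np.float64(0.01)],[np.float64(-0.0013), np.float64(-0.006), np.float64(-0.0448), np.float64(-7.49), np.float64(-0.01), np.float64(0.01)],[np.float64(-0.0013), np.float64(-0.0001), np.float64(-0.0452), np.float64(-7.49), np.float64(-0.01), np.float64(0.01)],[np.float64(-0.0013), np.float64(0.0058), np.float64(-0.0449), np.float64(-7.49), np.float64(-0.01), np.float64(0.01)],[np.float64(-0.0013), np.float64(0.0116), np.float64(-0.0437), np.float64(-7.49), np.float64(-0.01), np.float64(0.01)],[np.float64(-0.0013), np.float64(0.0172), np.float64(-0.0418), np.float64(-7.49), np.float64(-0.01), np.float64(0.0
[... 886 characters left out ...]
4(0.01)],[np.float64(-0.001), np.float64(-0.0339), np.float64(-0.0022), np.float64(9.38), np.float64(0.0), np.float64(0.01)],[np.float64(-0.001), np.float64(-0.0338), np.float64(0.0034), np.float64(9.38), np.float64(0.0), np.float64(0.01)],[np.float64(-0.001), np.float64(-0.0328), np.float64(0.0089), np.float64(9.38), np.float64(0.0), np.float64(0.01)],[np.float64(-0.001), np.float64(-0.0309), np.float64(0.0141), np.float64(9.38), np.float64(0.0), np.float64(0.01)],[np.float64(-0.001), np.float64(-0.0282), np.float64(0.0189), np.float64(9.38), np.float64(0.0), np.float64(0.01)],[np.float64(-0.001), np.float64(-0.0247), np.float64(0.0233), np.float64(9.38), np.float64(0.0), np.float64(0.01)],
```

>>> {"op": "arm_command", "data": {
  "commands": [
    [-0.001,-0.023,-0.039,-7.5,0,0],
    [-0.001,-0.017,-0.042,-7.5,0,0],
    [-0.001,-0.012,-0.044,-7.5,0,0],
    [-0.001,-0.006,-0.045,-7.5,0,0],
    [-0.001,0,-0.045,-7.5,0,0],
    [-0.001,0.006,-0.045,-7.5,0,0],
    [-0.001,0.012,-0.044,-7.5,0,0],
    [-0.001,0.017,-0.042,-7.5,0,0],
    [-0.001,0.022,-0.039,-7.5,0,0],
    [0,0,0,0,0,0]
  ],
  "claw": 0.06,
  "force": 20
}}

```text
time: 1.35
tool_pos: [0.4393, -0.215, 0.2452]
eef_rot: [1.261, 1.185, -1.255]
contact_force: [-0.3, -0.3, 0.4]
finger_gap: 0.681
```

```bash
sed -i 's/print(\[round(v,4) for v in t\]+\[round(v,2) for v in dr\/N\],end=",")/print("["+",".join(f"{v:.3f}" for v in t)+","+",".join(f"{v:.1f}" for v in dr\/N)+"]",end=",")/' h.py
python3 - <<'E'
from h import *
h=handle(.081); plan(h-[0,0,.019],down(HX),.04)
# wrist view measure of handle
im,W=cloud("wrist"); save(im,"w1")
E
```

```text
t 1.35 q [-0.7   0.27  1.44  0.    1.43 -0.64] d [-0.0024 -0.0153 -0.1333] N 4
[0.033,-0.000,0.004,0.6,-0.1,0.0],[0.033,-0.000,0.004,0.6,-0.1,0.0],[0.033,-0.000,0.004,0.6,-0.1,0.0],[0.033,-0.000,0.004,0.6,-0.1,0.0],
```

View pics/w1.png

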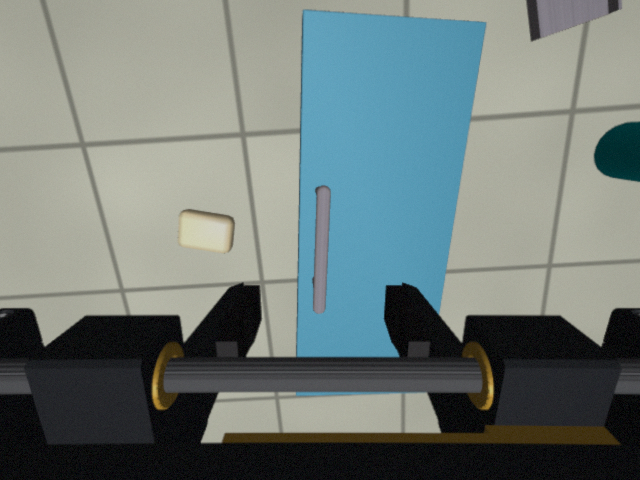

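The wrist view shows the bar at (321,250), between the fingers and parallel to them. Now I descend and pinch it.

>>> {"op": "arm_command", "data": {
  "commands": [
    [0.033,0,0.004,0.6,0,0],
    [0.033,0,0.004,0.6,0,0],
    [0.033,0,0.004,0.6,0,0],
    [0.033,0,0.004,0.6,0,0],
    [0,0,0,0,0,0]
  ]
}}

```text
time: 2.02
tool_pos: [0.4336, -0.2363, 0.1096]
eef_rot: [1.301, 1.155, -1.299]
contact_force: [-1.0, 0.5, 0.3]
finger_gap: 0.679
```

>>> {"op": "arm_command", "data": {
  "commands": [
    [0,0,0,0,0,0],
    [0,0,0,0,0,0],
    [0,0,0,0,0,0],
    [0,0,0,0,0,0],
    [0,0,0,0,0,0],
    [0,0,0,0,0,0]
  ],
  "claw": 0.0,
  "force": 20
}}

```text
time: 2.78
tool_pos: [0.4356, -0.2381, 0.1134]
eef_rot: [1.303, 1.145, -1.296]
contact_force: [6.2, -1.2, -6.4]
finger_gap: 0.108
```

```bash
python3 - <<'E'
from h import *
s=get_state(); print(s["tool_pos"],s["contact_force"],s["finger_gap"]*.0881, handle(.081)-[0,0,.019]-s["tool_pos"])
r=Ro.from_rotvec(s["eef_rot"]); p0=handle(.081)
for th in np.arange(.081,1.53,.12)[1:]:
    d=r.inv().apply(handle(th)-p0); p0=handle(th); print(f"{th:.2f}",d.round(3))
E
```

```text
[ 0.43561638 -0.23812606  0.11335702] [ 6.23428604 -1.23305939 -6.40252106] 0.009552314243394068 [ 0.00126484  0.00781085 -0.001439  ]
0.20 [-0.014  0.012 -0.   ]
0.32 [-0.013  0.013 -0.   ]
0.44 [-0.011  0.015 -0.   ]
0.56 [-0.009  0.016 -0.   ]
0.68 [-0.007  0.017 -0.   ]
0.80 [-0.005  0.018 -0.   ]
0.92 [-0.003  0.018 -0.   ]
1.04 [-0.001  0.018 -0.   ]
1.16 [ 0.001  0.018 -0.   ]
1.28 [ 0.004  0.018 -0.   ]
1.40 [ 0.006  0.018 -0.   ]
1.52 [ 0.008  0.017 -0.   ]
```

>>> {"op": "arm_command", "data": {
  "commands": [
    [-0.014,0.012,0,0,0,0],
    [-0.013,0.013,0,0,0,0],
    [-0.011,0.015,0,0,0,0],
    [-0.009,0.016,0,0,0,0]
  ]
}}

```text
time: 3.28
tool_pos: [0.4889, -0.2436, 0.1587]
eef_rot: [1.301, 1.158, -1.302]
contact_force: [-1.8, -1.7, -6.1]
finger_gap: 0.112
```

```bash
cat >> h.py <<'E'
def swing(ths):
    s=get_state(); p=s["tool_pos"]+np.array([0,0,.019])-HINGE; r=Ro.from_rotvec(s["eef_rot"])
    a,z=p@HX,p[2]; th=np.arctan2(.08,.132)*-1+np.arctan2(z,-a); print("radius",np.hypot(a,z),"(.1544) th",th,"F",s["contact_force"].round(1),"gap",s["finger_gap"]*.0881)
    print("radial push",(handle(th)-HINGE-p).round(4)); p0=p+HINGE
    for t in ths:
        d=r.inv().apply(handle(t)-p0); p0=handle(t); print(f"{t:.2f}",d.round(3))
E
python3 -c "
from h import *
swing([.66,.78,.9,1.02,1.14,1.26,1.38,1.5])"
```

```text
radius 0.15495035960122366 (.1544) th 0.5426105729394534 F [-1.8 -1.7 -6.1] gap 0.009847553599870376
radial push [ 0.0011  0.0077 -0.0005]
0.66 [-0.007  0.017 -0.008]
0.78 [-0.006  0.018 -0.   ]
0.90 [-0.004  0.018 -0.   ]
1.02 [-0.001  0.018 -0.   ]
1.14 [ 0.001  0.018 -0.   ]
1.26 [ 0.003  0.018 -0.   ]
1.38 [ 0.005  0.018 -0.   ]
1.50 [ 0.007  0.017 -0.   ]
```

Working well.

>>> {"op": "arm_command", "data": {
  "commands": [
    [-0.007,0.016,0,0,0,0],
    [-0.006,0.018,0,0,0,0],
    [-0.004,0.018,0,0,0,0],
    [-0.001,0.018,0,0,0,0],
    [0.001,0.018,0,0,0,0]
  ]
}}

```text
time: 3.9
tool_pos: [0.5749, -0.2525, 0.1725]
eef_rot: [1.297, 1.173, -1.31]
contact_force: [-2.5, 0.7, 0.2]
finger_gap: 0.102
```

```bash
python3 -c "
from h import *
swing([1.2,1.32,1.44,1.54])"
```

```text
radius 0.15167001870940527 (.1544) th 1.1218283087844743 F [-2.5  0.7  0.2] gap 0.009010702392204167
radial push [0.0011 0.0077 0.0027]
1.20 [-0.001  0.012 -0.008]
1.32 [ 0.004  0.018 -0.   ]
1.44 [ 0.006  0.017 -0.   ]
1.54 [ 0.007  0.014 -0.   ]
```

>>> {"op": "arm_command", "data": {
  "commands": [
    [-0.001,0.012,0,0,0,0],
    [0.004,0.018,0,0,0,0],
    [0.006,0.017,0,0,0,0],
    [0.007,0.016,0,0,0,0],
    [0.001,0.003,0,0,0,0]
  ]
}}

```text
time: 4.53
tool_pos: [0.6386, -0.259, 0.1494]
eef_rot: [1.292, 1.188, -1.317]
contact_force: [-3.4, -0.3, -0.4]
finger_gap: 0.096
```

```bash
python3 -c "
from h import *
swing([1.54])"
```

```text
radius 0.15010087931874883 (.1544) th 1.576716895361987 F [-3.4 -0.3 -0.4] gap 0.008472402236803424
radial push [0.003  0.0073 0.0036]
1.54 [-0.006 -0.003 -0.008]
```

>>> {"op": "arm_command", "data": {
  "commands": [
    [0,0,0,0,0,0],
    [0,0,0,0,0,0],
    [0,0,0,0,0,0],
    [-0.03,0,0,0,0,0],
    [-0.05,0,0,0,0,0],
    [-0.04,-0.04,0,0,0,0],
    [0,-0.06,0,0,0,0],
    [0,-0.06,0,0,0,0],
    [0,-0.05,0,0,0,0],
    [0,-0.04,0,0,0,0]
  ],
  "claw": 0.028
}}

```text
time: 5.78
tool_pos: [0.3876, -0.2295, 0.2836]
eef_rot: [1.292, 1.182, -1.315]
contact_force: [0.3, -0.4, 0.9]
finger_gap: 0.316
```

```bash
python3 - <<'E'
from h import *
s=get_state(); print(s["tool_pos"],s["contact_force"],s["finger_gap"],s["joints"])
im,W=cloud("wrist"); save(im,"w2"); np.save("w2.npy",W); np.save("w2i.npy",im)
im,W=cloud("top"); np.save("top1.npy",W);save(im,"top1"); np.save("top1i.npy",im)
E
```

```text
[ 0.38762759 -0.22948155  0.28357691] [ 0.27290051 -0.42008875  0.87437489] 0.3157487996304971 [-0.79178157  0.18646678  1.44585625 -0.01156497  1.54021181 -0.67132809]
```

View pics/w2.png

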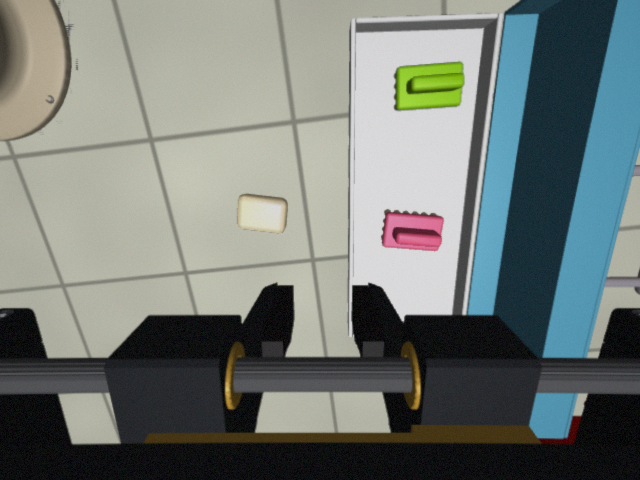

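View pics/top1.png

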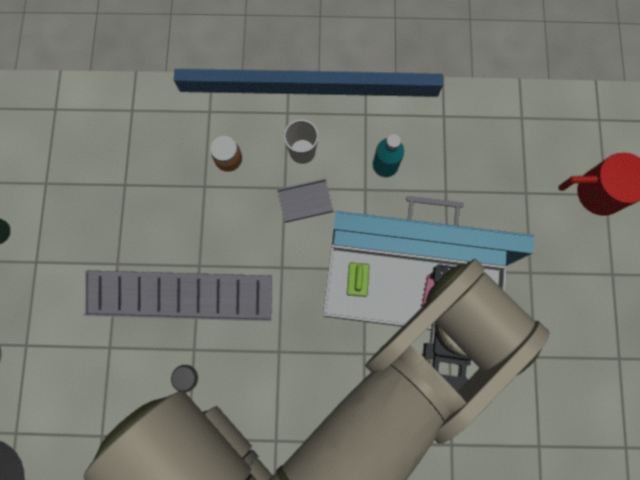

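Wrist view: lime is at (430,85) and pink at (413,230) in the open caddy. The caddy's right end is hidden by the gripper, so I'll check it later. Measuring both brushes.

```bash
cat >> h.py <<'E'
HUE=dict(pink=((160,90,60),(178,255,255)),lime=((32,110,60),(48,255,255)),turq=((80,110,40),(96,255,255)),navy=((108,120,15),(130,255,140)))
def brushes(im,W,lo=(.38,-.46),hi=(.6,0.),cols=HUE,base=.005):
    hsv=cv2.cvtColor(im,cv2.COLOR_RGB2HSV); out={}
    for k in cols:
        P=W[(cv2.inRange(hsv,*HUE[k])>0)]; P=P[np.isfinite(P).all(1)]
        P=P[(P[:,0]>lo[0])&(P[:,0]<hi[0])&(P[:,1]>lo[1])&(P[:,1]<hi[1])]
        if len(P)<60: continue
        T=P[(P[:,2]>np.percentile(P[:,2],98)-.006)]
        B=P[(P[:,2]<base+.036)&(P[:,2]>base+.022)]
        print(k,len(P),"ztop",T[:,2].max().round(4),"fin",[np.round(q,4) for q in cv2.minAreaRect(T[:,:2].astype(np.float32))],"all",[np.round(q,4) for q in cv2.minAreaRect(P[:,:2].astype(np.float32))])
E
python3 - <<'E'
from h import *
for n in("w2","top1"):
    print(n); brushes(np.load(n+"i.npy"),np.load(n+".npy"),(.4,-.44),(.555,-.05))
E
```

```text
w2
pink 1999 ztop 0.0679 fin [array([ 0.4847, -0.2763]), array([0.0147, 0.0501]), np.float64(78.2563)] all [array([ 0.4849, -0.2758]), array([0.0433, 0.0687]), np.float64(78.6638)]
lime 2834 ztop 0.069 fin [array([ 0.5084, -0.1151]), array([0.0138, 0.051 ]), np.float64(86.505)] all [array([ 0.5086, -0.1153]), array([0.0429, 0.0687]), np.float64(86.8823)]
navy 378 ztop 0.388 fin [array([ 0.4247, -0.2111]), array([0.0028, 0.0486]), np.float64(83.3267)] all [array([ 0.4346, -0.2223]), array([0.0432, 0.0716]), np.float64(80.8461)]
top1
pink 121 ztop 0.5323 fin [array([ 0.4174, -0.1651]), array([0.0002, 0.0108]), np.float64(74.3543)] all [array([ 0.4592, -0.219 ]), array([0.0392, 0.1454]), np.float64(38.363)]
lime 600 ztop 0.0679 fin [array([ 0.5096, -0.1154]), array([0.014 , 0.0505]), np.float64(85.7867)] all [array([ 0.5098, -0.116 ]), array([0.0403, 0.0663]), np.float64(86.6916)]
```

```bash
python3 - <<'E'
from h import *
a=np.radians(86.5); plan(np.array([.509,-.1152,.20]),down([np.cos(a),np.sin(a),0]))
E
```

```text
t 5.875 q [-0.79  0.18  1.45 -0.01  1.54 -0.67] d [ 0.1221  0.1141 -0.0842] N 10
[0.008,0.011,-0.013,-9.3,-0.2,0.1],[0.008,0.013,-0.011,-9.3,-0.2,0.1],[0.008,0.014,-0.009,-9.3,-0.2,0.1],[0.008,0.016,-0.006,-9.3,-0.2,0.1],[0.008,0.016,-0.004,-9.3,-0.2,0.1],[0.008,0.017,-0.001,-9.3,-0.2,0.1],[0.008,0.017,0.002,-9.3,-0.2,0.1],[0.008,0.016,0.005,-9.3,-0.2,0.1],[0.008,0.015,0.007,-9.3,-0.2,0.1],[0.008,0.014,0.009,-9.3,-0.2,0.1],
```

>>> {"op": "arm_command", "data": {
  "commands": [
    [0.008,0.011,-0.013,-9.3,-0.2,0.1],
    [0.008,0.013,-0.011,-9.3,-0.2,0.1],
    [0.008,0.014,-0.009,-9.3,-0.2,0.1],
    [0.008,0.016,-0.006,-9.3,-0.2,0.1],
    [0.008,0.016,-0.004,-9.3,-0.2,0.1],
    [0.008,0.017,-0.001,-9.3,-0.2,0.1],
    [0.008,0.017,0.002,-9.3,-0.2,0.1],
    [0.008,0.016,0.005,-9.3,-0.2,0.1],
    [0.008,0.015,0.007,-9.3,-0.2,0.1],
    [0.008,0.014,0.009,-9.3,-0.2,0.1]
  ],
  "claw": 0.045
}}

```text
time: 7.12
tool_pos: [0.5155, -0.1093, 0.2027]
eef_rot: [0.011, 1.558, -0.018]
contact_force: [-0.6, 0.1, -0.1]
finger_gap: 0.513
```

```bash
python3 - <<'E'
from h import *
im,W=cloud("wrist"); brushes(im,W,(.4,-.44),(.555,-.05),["lime","turq","navy"]) 
a=np.radians(86.5); plan(np.array([.509,-.1152,.10]),down([np.cos(a),np.sin(a),0]),.035)
E
```

```text
lime 3148 ztop 0.0674 fin [array([ 0.5086, -0.1152]), array([0.014 , 0.0505]), np.float64(86.7588)] all [array([ 0.5084, -0.1153]), array([0.0426, 0.0682]), np.float64(87.296)]
navy 1062 ztop 0.3069 fin [array([ 0.4918, -0.1084]), array([0.1165, 0.0033]), np.float64(88.7826)] all [array([ 0.5029, -0.1185]), array([0.1367, 0.0468]), np.float64(89.8064)]
t 7.175 q [-0.43  0.37  1.43  0.    1.33 -1.99] d [-0.007  -0.0071 -0.1017] N 3
[0.034,-0.002,-0.003,1.0,0.2,0.1],[0.034,-0.002,-0.003,1.0,0.2,0.1],[0.034,-0.002,-0.002,1.0,0.2,0.1],
```

>>> {"op": "arm_command", "data": {
  "commands": [
    [0.034,-0.002,-0.003,1,0.2,0.1],
    [0.034,-0.002,-0.003,1,0.2,0.1],
    [0.034,-0.002,-0.002,1,0.2,0.1],
    [0,0,0,0,0,0]
  ]
}}

```text
time: 7.68
tool_pos: [0.5108, -0.1145, 0.0982]
eef_rot: [0.058, 1.565, -0.056]
contact_force: [0.0, -0.2, 0.3]
finger_gap: 0.509
```

```bash
python3 - <<'E'
from h import *
a=np.radians(86.8); plan(np.array([.5088,-.1153,.041]),down([np.cos(a),np.sin(a),0]),.02)
E
```

```text
t 7.675 q [-0.45  0.48  1.58  0.    1.07 -1.95] d [-0.002  -0.0008 -0.0572] N 3
[0.019,-0.000,-0.001,-0.3,0.1,-0.0],[0.019,-0.000,-0.001,-0.3,0.1,-0.0],[0.019,-0.000,-0.001,-0.3,0.1,-0.0],
```

>>> {"op": "arm_command", "data": {
  "commands": [
    [0.019,0,-0.001,-0.3,0.1,0],
    [0.019,0,-0.001,-0.3,0.1,0],
    [0.019,0,-0.001,-0.3,0.1,0],
    [0,0,0,0,0,0]
  ]
}}

```text
time: 8.18
tool_pos: [0.5123, -0.116, 0.0461]
eef_rot: [0.045, 1.561, -0.05]
contact_force: [0.0, -0.2, 0.8]
finger_gap: 0.509
```

>>> {"op": "arm_command", "data": {
  "commands": [
    [0,0,0,0,0,0],
    [0,0,0,0,0,0],
    [0,0,0,0,0,0],
    [0,0,0,0,0,0]
  ],
  "claw": 0.0,
  "force": 25
}}

```text
time: 8.68
tool_pos: [0.5142, -0.1168, 0.0498]
eef_rot: [0.044, 1.555, -0.052]
contact_force: [0.1, -0.3, -1.2]
finger_gap: 0.153
```

```bash
cat >> h.py <<'E'
RC=np.array([.464,.249,.0735]); RX=np.array([.966,-.005,.2588]); RY=np.array([.005,1,0]); RZ=np.cross(RX,RY); RZ/=np.linalg.norm(RZ)
def rackpose(y,dz,grip):  # grip = TCP height above bristle tips at the grasp
    return RC+RY*y+RZ*(grip+dz), down(RY,-RZ)
E
python3 - <<'E'
from h import *
s=get_state(); print(s["tool_pos"],s["finger_gap"]*.0881,s["contact_force"]); plan(s["tool_pos"]+[0,0,.11],None,.03)
E
```

```text
[ 0.51415473 -0.11676026  0.04979715] 0.01349828570888115 [ 0.05161472 -0.29423757 -1.20541152]
t 8.675 q [-0.45  0.56  1.63  0.    0.94 -1.96] d [0.   0.   0.11] N 4
[-0.027,-0.000,0.000,0.0,0.0,0.0],[-0.027,-0.000,0.000,0.0,0.0,0.0],[-0.027,-0.000,0.000,0.0,0.0,0.0],[-0.027,-0.000,0.000,0.0,0.0,0.0],
```

The zero rows drift upward about 1 mm each, so the grip is high. I'll regrip lower and compensate for the drift.

>>> {"op": "arm_command", "data": {
  "commands": [
    [0,0,0,0,0,0],
    [0.001,0,0,0,0,0],
    [0.006,0.001,-0.003,0,0.3,0],
    [0.006,0,-0.002,0,0.3,0]
  ],
  "claw": 0.035
}}

```text
time: 9.18
tool_pos: [0.5092, -0.1155, 0.0362]
eef_rot: [0.044, 1.566, -0.053]
contact_force: [-0.3, 0.2, 0.1]
finger_gap: 0.396
```

>>> {"op": "arm_command", "data": {
  "commands": [
    [0.001,0,0,0,0.1,0],
    [0.001,0,0,0,0.1,0],
    [0.001,0,0,0,0.1,0],
    [0.001,0,0,0,0.1,0]
  ],
  "claw": 0.0
}}

```text
time: 9.68
tool_pos: [0.5102, -0.1152, 0.0354]
eef_rot: [0.044, 1.569, -0.053]
contact_force: [-4.6, 2.6, 15.1]
finger_gap: 0.153
```

>>> {"op": "arm_command", "data": {
  "commands": [
    [-0.02,0,0,0,0,0],
    [-0.03,0,0,0,0,0],
    [-0.03,0,0,0,0,0],
    [-0.03,0,0,0,0,0],
    [-0.01,0,0,0,0,0]
  ]
}}

```text
time: 10.3
tool_pos: [0.5087, -0.1141, 0.1559]
eef_rot: [0.046, 1.576, -0.051]
contact_force: [0.0, 0.0, -1.7]
finger_gap: 0.16
```

```bash
python3 - <<'E'
from h import *
s=get_state(); print(s["tool_pos"],s["finger_gap"]*.0881,s["contact_force"]); p,r=rackpose(.12,.07,.0305); print(p); plan(p,r,.05)
im,W=cloud("wrist"); save(im,"w3"); np.save("w3i.npy",im); np.save("w3.npy",W)
E
```

```text
[ 0.5086779  -0.11411749  0.15590697] 0.014063835784338135 [ 0.00972386  0.01311173 -1.66517255]
[0.43859298 0.36913004 0.17057661]
t 10.3 q [-0.45  0.41  1.51 -0.01  1.23 -1.95] d [-0.0701  0.4832  0.0147] N 10
[-0.002,0.048,-0.010,-0.3,-1.5,0.1],[-0.002,0.048,-0.010,-0.3,-1.5,0.1],[-0.002,0.048,-0.009,-0.3,-1.5,0.1],[-0.002,0.048,-0.009,-0.3,-1.5,0.1],[-0.002,0.048,-0.009,-0.3,-1.5,0.1],[-0.003,0.048,-0.008,-0.3,-1.5,0.1],[-0.003,0.048,-0.008,-0.3,-1.5,0.1],[-0.003,0.048,-0.008,-0.3,-1.5,0.1],[-0.003,0.048,-0.007,-0.3,-1.5,0.1],[-0.003,0.048,-0.007,-0.3,-1.5,0.1],
```

View pics/w3.png

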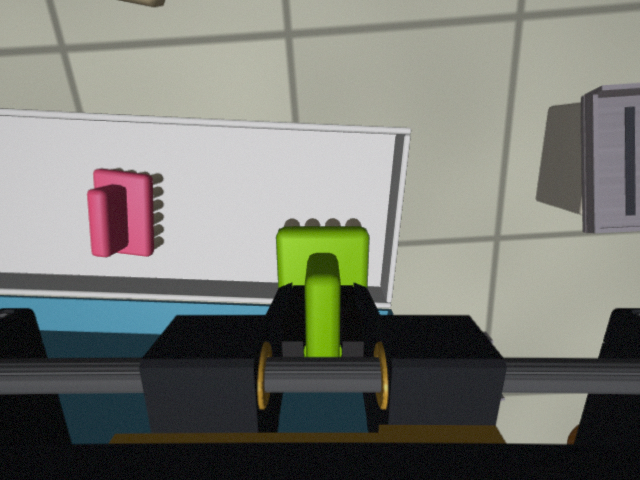

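The lime brush is held squarely by its fin at (322,300), and pink is still in the caddy. Carrying lime to the rack.

>>> {"op": "arm_command", "data": {
  "commands": [
    [-0.002,0.048,-0.01,-0.3,-1.5,0.1],
    [-0.002,0.048,-0.01,-0.3,-1.5,0.1],
    [-0.002,0.048,-0.009,-0.3,-1.5,0.1],
    [-0.002,0.048,-0.009,-0.3,-1.5,0.1],
    [-0.002,0.048,-0.009,-0.3,-1.5,0.1],
    [-0.003,0.048,-0.008,-0.3,-1.5,0.1],
    [-0.003,0.048,-0.008,-0.3,-1.5,0.1],
    [-0.003,0.048,-0.008,-0.3,-1.5,0.1],
    [-0.003,0.048,-0.007,-0.3,-1.5,0.1],
    [-0.003,0.048,-0.007,-0.3,-1.5,0.1]
  ]
}}

```text
time: 11.6
tool_pos: [0.4344, 0.3801, 0.1601]
eef_rot: [0.013, 1.326, -0.008]
contact_force: [0.8, -1.0, -1.3]
finger_gap: 0.158
```

```bash
python3 - <<'E'
from h import *
p,r=rackpose(.12,.04,.0305); plan(p,r,.03)
im,W=cloud("top"); np.save("t2.npy",W); 
g=W[268:323,80:276].reshape(-1,3); g=g[np.isfinite(g).all(1)]; g=g[(g[:,2]>.04)&(g[:,1]<.28)&(g[:,1]>.0)]
im2,W2=cloud("wrist"); h=W2.reshape(-1,3); h=h[np.isfinite(h).all(1)]; h=h[(h[:,2]>.05)&(h[:,2]<.1)&(h[:,0]>.38)&(h[:,0]<.54)&(h[:,1]>.05)&(h[:,1]<.46)]
for k in (g,h):
    k=k[np.argsort(k[:,1])]; print(len(k),"y",k[0,1],k[-1,1])
    c,n,P=fit(k); print("plane at RC",c[2]-(n[:2]@(RC[:2]-c[:2]))/n[2],"n",n,"x range",[np.percentile(k[:,0],q).round(4) for q in(.5,99.5)])
    # lip tops profile along x
    for x in np.arange(.41,.52,.005):
        q=k[abs(k[:,0]-x)<.0025]
        if len(q)>20: print(f"{x:.3f}:{np.percentile(q[:,2],50):.4f}/{np.percentile(q[:,2],95):.4f}",end=" ")
    print()
E
```

```text
t 11.6 q [ 0.57  0.43  1.48 -0.15  1.02 -0.92] d [ 0.0119 -0.011  -0.0185] N 1
[0.021,-0.011,0.007,-0.5,-1.0,-0.2],
4967 y 0.060714515176696564 0.2799904874246054
plane at RC 0.07295269899964824 n [-0.26044132  0.00154865  0.96548844] x range [np.float64(0.4165), np.float64(0.5064)]
0.415:0.0747/0.0782 0.420:0.0717/0.0772 0.425:0.0626/0.0668 0.430:0.0641/0.0683 0.435:0.0653/0.0692 0.440:0.0664/0.0704 0.445:0.0682/0.0724 0.450:0.0691/0.0733 0.455:0.0707/0.0747 0.460:0.0720/0.0759 0.465:0.0733/0.0774 0.470:0.0747/0.0781 0.475:0.0762/0.0801 0.480:0.0773/0.0812 0.485:0.0787/0.0828 0.490:0.0800/0.0842 0.495:0.0814/0.0852 0.500:0.0830/0.0916 0.505:0.0893/0.0935 
38227 y 0.13689260294344102 0.43784314375871697
plane at RC 0.07509930398634389 n [-0.25724146  0.00115505  0.96634647] x range [np.float64(0.4165), np.float64(0.5045)]
0.415:0.0766/0.0779 0.420:0.0742/0.0780 0.425:0.0651/0.0664 0.430:0.0660/0.0675 0.435:0.0674/0.0688 0.440:0.0687/0.0702 0.445:0.0700/0.0715 0.450:0.0714/0.0729 0.455:0.0727/0.0742 0.460:0.0740/0.0755 0.465:0.0754/0.0768 0.470:0.0767/0.0781 0.475:0.0780/0.0795 0.480:0.0793/0.0808 0.485:0.0807/0.0821 0.490:0.0820/0.0834 0.495:0.0833/0.0848 0.500:0.0849/0.0926 0.505:0.0892/0.0934
```

```bash
sed -i 's/RC=np.array(\[.464,.249,.0735\])/RC=np.array([.4645,.249,.0748])/' h.py; python3 - <<'E'
from h import *
p,r=rackpose(.12,.03,.0305); plan(p,r,.02)
E
```

```text
t 11.7 q [ 0.57  0.43  1.48 -0.15  1.02 -0.92] d [ 0.016  -0.0131 -0.0266] N 2
[0.015,-0.007,0.005,-0.1,-0.5,-0.1],[0.015,-0.007,0.004,-0.1,-0.5,-0.1],
```

>>> {"op": "arm_command", "data": {
  "commands": [
    [0.015,-0.007,0.005,-0.1,-0.5,-0.1],
    [0.015,-0.007,0.004,-0.1,-0.5,-0.1],
    [0.001,0,0,0,0,0]
  ]
}}

```text
time: 12.08
tool_pos: [0.4485, 0.3668, 0.127]
eef_rot: [0.001, 1.315, -0.005]
contact_force: [0.5, 0.1, -1.1]
finger_gap: 0.154
```

```bash
python3 - <<'E'
from h import *
p,r=rackpose(.12,.003,.0305); plan(p,r,.01)
E
```

```text
t 12.075 q [ 0.54  0.47  1.53 -0.17  0.93 -0.94] d [ 0.008   0.0022 -0.0199] N 3
[0.007,0.001,0.001,0.0,-0.1,0.0],[0.007,0.001,0.001,0.0,-0.1,0.0],[0.007,0.001,0.001,0.0,-0.1,0.0],
```

>>> {"op": "arm_command", "data": {
  "commands": [
    [0.007,0.001,0.001,0,0,0],
    [0.007,0.001,0.001,0,0,0],
    [0.006,0,0.001,0,0,0],
    [0.002,0,0,0,0,0],
    [0.002,0,0,0,0,0]
  ]
}}

```text
time: 12.7
tool_pos: [0.4573, 0.3687, 0.1049]
eef_rot: [0.001, 1.315, -0.005]
contact_force: [-19.7, -7.5, 31.1]
finger_gap: 0.155
```

```bash
python3 - <<'E'
from h import *
p,r=rackpose(.12,0,.0305); plan(p,r,.01); print(get_state()["contact_force"])
E
```

```text
t 12.7 q [ 0.53  0.51  1.54 -0.17  0.88 -0.94] d [-0.0001  0.0004 -0.0006] N 1
[0.001,0.000,-0.000,0.0,-0.4,0.1],
[-19.70289795  -7.52407785  31.09602346]
```

>>> {"op": "arm_command", "data": {
  "commands": [
    [-0.001,0,0,0,0,0]
  ]
}}

```text
time: 12.82
tool_pos: [0.457, 0.3688, 0.1065]
eef_rot: [0.002, 1.314, -0.005]
contact_force: [0.7, -0.2, -1.8]
finger_gap: 0.161
```

>>> {"op": "arm_command", "data": {
  "commands": [
    [0,0,0,0,0,0],
    [0,0,0,0,0,0],
    [0,0,0,0,0,0],
    [-0.02,0,0,0,0,0],
    [-0.04,0,0,0,0,0],
    [-0.05,0,0,0,0,0]
  ],
  "claw": 0.04
}}

```text
time: 13.58
tool_pos: [0.4285, 0.3684, 0.2119]
eef_rot: [-0.001, 1.32, -0.008]
contact_force: [-0.1, 0.3, -0.1]
finger_gap: 0.45
```

```bash
cat >> h.py <<'E'
def onrack(im,W,cols=HUE):
    hsv=cv2.cvtColor(im,cv2.COLOR_RGB2HSV)
    for k in cols:
        P=W[(cv2.inRange(hsv,*HUE[k])>0)]; P=P[np.isfinite(P).all(1)]-RC
        L=np.c_[P@RX,P@RY,P@RZ]; L=L[(abs(L[:,0])<.06)&(abs(L[:,1])<.2)&(L[:,2]>.01)&(L[:,2]<.09)]
        if len(L)<80: continue
        T=L[L[:,2]>np.percentile(L[:,2],98)-.006]; B=L[(L[:,2]>.02)&(L[:,2]<.04)]; c,n,_=fit(B)
        f=cv2.minAreaRect(T[:,:2].astype(np.float32)); print(k,len(L),"fin",np.round(f[0],4),np.round(f[1],3),round(f[2],1),"top z",np.median(T[:,2]).round(4),"block z",np.median(B[:,2]).round(4),"n",n.round(3),"blk",[np.round(q,4) for q in cv2.minAreaRect(B[:,:2].astype(np.float32))])
E
python3 - <<'E'
from h import *
for n in("wrist","top"):
    im,W=cloud(n); onrack(im,W,["lime","pink"]); 
    if n=="wrist": save(im,"w4")
p=np.array([.485,-.276,.20]); a=np.radians(78.4); plan(p,down([np.cos(a),np.sin(a),0]),.055)
E
```

```text
lime 4524 fin [-0.001   0.1207] [0.051 0.013] 0.4 top z 0.0609 block z 0.0302 n [-0.001  0.     1.   ] blk [array([-0.0011,  0.1207]), array([0.0695, 0.0436]), np.float64(0.554)]
lime 344 fin [0.016  0.1192] [0.019 0.014] 2.5 top z 0.0586 block z 0.0278 n [-0.02  -0.016  1.   ] blk [array([0.0007, 0.1188]), array([0.0661, 0.0434]), np.float64(0.7632)]
t 13.675 q [ 0.56  0.35  1.43 -0.15  1.14 -0.95] d [ 0.0554 -0.6458 -0.0166] N 12
[0.003,-0.054,0.004,0.9,1.2,-0.1],[0.003,-0.054,0.005,0.9,1.2,-0.1],[0.003,-0.054,0.006,0.9,1.2,-0.1],[0.003,-0.053,0.007,0.9,1.2,-0.1],[0.002,-0.053,0.008,0.9,1.2,-0.1],[0.002,-0.053,0.009,0.9,1.2,-0.1],[0.002,-0.053,0.010,0.9,1.2,-0.1],[0.002,-0.053,0.011,0.9,1.2,-0.1],[0.002,-0.053,0.012,0.9,1.2,-0.1],[0.002,-0.052,0.013,0.9,1.2,-0.1],[0.002,-0.052,0.014,0.9,1.2,-0.1],[0.002,-0.052,0.014,0.9,1.2,-0.1],
```

Lime sits flat on the rack at x = -1 mm, y = +121 mm. Going for pink.

>>> {"op": "arm_command", "data": {
  "commands": [
    [0.003,-0.054,0.004,0.9,1.2,-0.1],
    [0.003,-0.054,0.005,0.9,1.2,-0.1],
    [0.003,-0.054,0.006,0.9,1.2,-0.1],
    [0.003,-0.053,0.007,0.9,1.2,-0.1],
    [0.002,-0.053,0.008,0.9,1.2,-0.1],
    [0.002,-0.053,0.009,0.9,1.2,-0.1],
    [0.002,-0.053,0.01,0.9,1.2,-0.1],
    [0.002,-0.053,0.011,0.9,1.2,-0.1],
    [0.002,-0.053,0.012,0.9,1.2,-0.1]
  ]
}}

```text
time: 14.8
tool_pos: [0.4724, -0.127, 0.1981]
eef_rot: [0.118, 1.504, -0.109]
contact_force: [0.9, 0.3, -0.2]
finger_gap: 0.458
```

```bash
python3 - <<'E'
from h import *
im,W=cloud("wrist"); save(im,"w5"); brushes(im,W,(.4,-.44),(.555,-.05))
p=np.array([.485,-.276,.18]); a=np.radians(78.4); plan(p,down([np.cos(a),np.sin(a),0]),.05)
E
```

```text
pink 3307 ztop 0.068 fin [array([ 0.4848, -0.2757]), array([0.0134, 0.051 ]), np.float64(78.4017)] all [array([ 0.4847, -0.2754]), array([0.0437, 0.0688]), np.float64(78.8888)]
navy 1070 ztop 0.3011 fin [array([ 0.4438, -0.123 ]), array([0.116 , 0.0034]), np.float64(81.9836)] all [array([ 0.4567, -0.1253]), array([0.1572, 0.0478]), np.float64(82.1292)]
t 14.85 q [-0.53  0.29  1.57  0.03  1.23 -1.96] d [ 0.0115 -0.1433 -0.0177] N 3
[0.006,-0.047,0.011,1.0,1.2,-0.2],[0.006,-0.046,0.011,1.0,1.2,-0.2],[0.006,-0.046,0.012,1.0,1.2,-0.2],
```

View pics/w5.png

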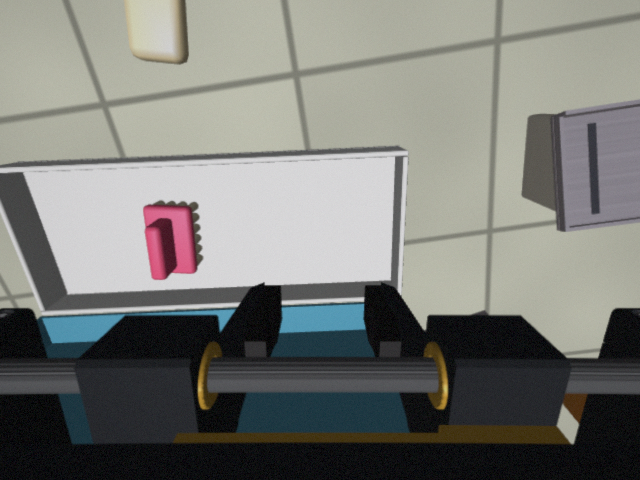

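The whole caddy is in view. Only pink is left, at (170,240), so there are two brushes in all.

>>> {"op": "arm_command", "data": {
  "commands": [
    [0.006,-0.047,0.011,1,1.2,-0.2],
    [0.006,-0.046,0.011,1,1.2,-0.2],
    [0.006,-0.046,0.012,1,1.2,-0.2],
    [0,0,0,0,0,0]
  ]
}}

```text
time: 15.35
tool_pos: [0.4837, -0.2822, 0.1763]
eef_rot: [0.164, 1.569, -0.163]
contact_force: [-0.4, -0.0, 0.6]
finger_gap: 0.459
```

```bash
python3 - <<'E'
from h import *
p=np.array([.4847,-.2757,.08]); a=np.radians(78.4); plan(p,down([np.cos(a),np.sin(a),0]),.03)
E
```

```text
t 15.35 q [-0.74  0.45  1.37 -0.    1.32 -2.1 ] d [ 0.001   0.0065 -0.0963] N 4
[0.024,0.002,0.000,-0.1,-0.1,-0.0],[0.024,0.002,-0.000,-0.1,-0.1,-0.0],[0.024,0.002,-0.000,-0.1,-0.1,-0.0],[0.024,0.002,-0.000,-0.1,-0.1,-0.0],
```

>>> {"op": "arm_command", "data": {
  "commands": [
    [0.024,0.002,0,-0.1,-0.1,0],
    [0.024,0.002,0,-0.1,-0.1,0],
    [0.024,0.002,0,-0.1,-0.1,0],
    [0.022,0.002,0,-0.1,-0.1,0],
    [0.001,0,0,0,0,0]
  ]
}}

```text
time: 15.98
tool_pos: [0.4847, -0.2697, 0.0773]
eef_rot: [0.158, 1.563, -0.154]
contact_force: [0.7, -0.5, 0.5]
finger_gap: 0.452
```

```bash
python3 - <<'E'
from h import *
p=np.array([.4847,-.2757,.036]); a=np.radians(78.4); plan(p,down([np.cos(a),np.sin(a),0]),.015)
E
```

```text
t 15.975 q [-0.72  0.56  1.52  0.    1.07 -2.1 ] d [ 0.     -0.006  -0.0413] N 3
[0.014,-0.002,0.000,0.1,0.0,-0.0],[0.014,-0.002,0.000,0.1,0.0,-0.0],[0.014,-0.002,0.000,0.1,0.0,-0.0],
```

>>> {"op": "arm_command", "data": {
  "commands": [
    [0.012,-0.003,0,0.1,0,0],
    [0.012,-0.002,0,0.1,0,0],
    [0.012,-0.001,0,0.1,0,0],
    [0.001,0,0,0,0,0]
  ]
}}

```text
time: 16.48
tool_pos: [0.4841, -0.2758, 0.0394]
eef_rot: [0.161, 1.561, -0.16]
contact_force: [-0.1, 0.1, -0.1]
finger_gap: 0.449
```

>>> {"op": "arm_command", "data": {
  "commands": [
    [0.002,0,0,0,0.1,0],
    [0.001,0,0,0,0.1,0],
    [0.001,0,0,0,0.1,0],
    [0.001,0,0,0,0.1,0]
  ],
  "claw": 0.0
}}

```text
time: 16.98
tool_pos: [0.4844, -0.2762, 0.0358]
eef_rot: [0.16, 1.567, -0.16]
contact_force: [-5.0, 2.3, 13.6]
finger_gap: 0.155
```

```bash
python3 - <<'E'
from h import *
s=get_state(); print(s["tool_pos"],s["contact_force"],s["finger_gap"]*.0881)
E
```

```text
[ 0.4844113  -0.27618002  0.03583267] [-4.98134524  2.29858145 13.62095388] 0.01365274938917645
```

>>> {"op": "arm_command", "data": {
  "commands": [
    [-0.02,0,0,0,0,0],
    [-0.03,0,0,0,0,0],
    [-0.03,0,0,0,0,0],
    [-0.03,0,0,0,0,0],
    [-0.02,0,0,0,0,0]
  ]
}}

```text
time: 17.6
tool_pos: [0.484, -0.2755, 0.1688]
eef_rot: [0.162, 1.57, -0.158]
contact_force: [-0.7, 0.2, -1.3]
finger_gap: 0.156
```

```bash
python3 - <<'E'
from h import *
s=get_state(); print(s["tool_pos"],s["contact_force"],s["finger_gap"]*.0881)
p,r=rackpose(-.06,.07,.031); plan(p,r,.05)
E
```

```text
[ 0.48401962 -0.2754929   0.16882366] [-0.66369163  0.1836762  -1.32366833] 0.01377148744872247
t 17.6 q [-0.73  0.45  1.39 -0.    1.3  -2.1 ] d [-0.046   0.4646  0.0035] N 10
[-0.000,0.045,-0.014,-1.1,-1.5,0.1],[-0.000,0.045,-0.013,-1.1,-1.5,0.1],[-0.001,0.045,-0.012,-1.1,-1.5,0.1],[-0.001,0.045,-0.011,-1.1,-1.5,0.1],[-0.001,0.046,-0.010,-1.1,-1.5,0.1],[-0.001,0.046,-0.009,-1.1,-1.5,0.1],[-0.001,0.046,-0.008,-1.1,-1.5,0.1],[-0.001,0.046,-0.007,-1.1,-1.5,0.1],[-0.002,0.046,-0.006,-1.1,-1.5,0.1],[-0.002,0.046,-0.006,-1.1,-1.5,0.1],
```

>>> {"op": "arm_command", "data": {
  "commands": [
    [0,0.045,-0.014,-1.1,-1.5,0.1],
    [0,0.045,-0.013,-1.1,-1.5,0.1],
    [-0.001,0.045,-0.012,-1.1,-1.5,0.1],
    [-0.001,0.045,-0.011,-1.1,-1.5,0.1],
    [-0.001,0.046,-0.01,-1.1,-1.5,0.1],
    [-0.001,0.046,-0.009,-1.1,-1.5,0.1],
    [-0.001,0.046,-0.008,-1.1,-1.5,0.1],
    [-0.001,0.046,-0.007,-1.1,-1.5,0.1],
    [-0.002,0.046,-0.006,-1.1,-1.5,0.1],
    [-0.002,0.046,-0.006,-1.1,-1.5,0.1]
  ]
}}

```text
time: 18.85
tool_pos: [0.4392, 0.2007, 0.1726]
eef_rot: [0.0, 1.299, -0.015]
contact_force: [1.4, 0.2, -0.6]
finger_gap: 0.16
```

```bash
python3 - <<'E'
from h import *
for n in ("wrist","top"):
    im,W=cloud(n); onrack(im,W,["lime"])
p,r=rackpose(-.06,.03,.031); plan(p,r,.02)
E
```

```text
lime 8727 fin [-0.0015  0.1195] [0.015 0.051] 89.7 top z 0.0606 block z 0.0301 n [-0.003 -0.021  1.   ] blk [array([-0.0015,  0.1194]), array([0.0694, 0.0438]), np.float64(0.2424)]
lime 498 fin [0.0003 0.1182] [0.051 0.015] 1.2 top z 0.0587 block z 0.0281 n [ 0.004 -0.025  1.   ] blk [array([0.0009, 0.1191]), array([0.0425, 0.067 ]), np.float64(88.7202)]
t 18.95 q [ 0.22  0.24  1.75 -0.09  0.89 -1.3 ] d [ 0.0103 -0.0135 -0.0387] N 3
[0.013,-0.004,-0.000,0.0,0.2,0.1],[0.013,-0.004,-0.000,0.0,0.2,0.1],[0.013,-0.004,-0.000,0.0,0.2,0.1],
```

>>> {"op": "arm_command", "data": {
  "commands": [
    [0.013,-0.004,0,0,0.2,0.1],
    [0.013,-0.004,0,0,0.2,0.1],
    [0.013,-0.004,0,0,0.2,0.1],
    [0.001,0,0,0,0,0]
  ]
}}

```text
time: 19.45
tool_pos: [0.4496, 0.1869, 0.1305]
eef_rot: [0.003, 1.313, -0.009]
contact_force: [-0.1, 0.2, -0.8]
finger_gap: 0.157
```

```bash
python3 - <<'E'
from h import *
p,r=rackpose(-.06,.003,.031); plan(p,r,.01)
E
```

```text
t 19.45 q [ 0.18  0.31  1.8  -0.07  0.78 -1.34] d [ 0.0058  0.0021 -0.0228] N 3
[0.008,0.001,-0.000,-0.1,-0.1,0.1],[0.008,0.001,-0.000,-0.1,-0.1,0.1],[0.008,0.001,-0.000,-0.1,-0.1,0.1],
```

>>> {"op": "arm_command", "data": {
  "commands": [
    [0.008,0.001,0,-0.1,-0.1,0.1],
    [0.008,0.001,0,-0.1,-0.1,0.1],
    [0.005,0,0,0,0,0],
    [0.001,0,0,0,0,0]
  ]
}}

```text
time: 19.95
tool_pos: [0.456, 0.1886, 0.1079]
eef_rot: [0.003, 1.309, -0.004]
contact_force: [-0.1, -0.7, -0.5]
finger_gap: 0.157
```

```bash
python3 - <<'E'
from h import *
p,r=rackpose(-.06,0,.031); plan(p,r,.01)
E
```

```text
t 19.95 q [ 0.18  0.36  1.82 -0.07  0.71 -1.34] d [ 0.0002  0.0005 -0.0031] N 1
[0.003,0.000,-0.001,0.0,0.0,0.0],
```

>>> {"op": "arm_command", "data": {
  "commands": [
    [0.002,0,0,0,0,0],
    [0.001,0,0,0,0,0]
  ]
}}

```text
time: 20.2
tool_pos: [0.4568, 0.1887, 0.1055]
eef_rot: [0.003, 1.308, -0.004]
contact_force: [-7.3, -2.5, 14.3]
finger_gap: 0.154
```

Contact at 14 N. Releasing and backing off.

>>> {"op": "arm_command", "data": {
  "commands": [
    [0,0,0,0,0,0],
    [0,0,0,0,0,0],
    [0,0,0,0,0,0],
    [-0.02,0,0,0,0,0],
    [-0.04,0,0,0,0,0],
    [-0.05,0,0,0,0,0],
    [0,-0.03,0,0,0,0],
    [0,-0.05,0,0,0,0]
  ],
  "claw": 0.04
}}

```text
time: 21.2
tool_pos: [0.4275, 0.1093, 0.2158]
eef_rot: [-0.001, 1.305, 0.001]
contact_force: [1.0, 0.6, -0.5]
finger_gap: 0.453
```

```bash
python3 - <<'E'
from h import *
for n in ("wrist","top"):
    im,W=cloud(n); onrack(im,W,["lime","pink","turq","navy"])
    hsv=cv2.cvtColor(im,cv2.COLOR_RGB2HSV)
    if n=="top": save(im,"top3")
    # lid angle from top view
    if n=="top":
        m=cv2.inRange(hsv,(90,80,60),(108,255,255))>0; P=W[m]; P=P[np.isfinite(P).all(1)]-HINGE; a=P@HX; yy=P@np.array([.1038,.9946,0])
        k=(a>-.1)&(a<.12)&(abs(yy)<.2)&(P[:,2]>.1); print("lid top z",np.percentile(P[k,2],[50,98])+.0405,"a range",np.percentile(a[k],[2,50,98]))
        k=(a>.06)&(a<.12)&(abs(yy)<.07); 
    g=W.reshape(-1,3); g=g[np.isfinite(g).all(1)]-HINGE; a=g@HX; yy=g@np.array([.1038,.9946,0]); q=(a>.05)&(a<.12)&(abs(yy)<.06)&(g[:,2]>.08); print(n,"handle",q.sum(),np.c_[a,yy,g[:,2]][q].mean(0) if q.any() else "", np.percentile(g[q,2],97) if q.any() else "")
p=np.array([*handle(1.55)[:2],.27]); print(p); plan(p,down(HX),.055)
E
```

```text
lime 2438 fin [0.0008 0.1039] [0.071 0.024] 14.9 top z 0.0303 block z 0.0298 n [ 0.009 -0.19   0.982] blk [array([0.0006, 0.1032]), array([0.0717, 0.0252]), np.float64(14.7335)]
pink 4526 fin [ 0.0011 -0.06  ] [0.051 0.014] 0.2 top z 0.0609 block z 0.0302 n [-0.001  0.002  1.   ] blk [array([ 0.0008, -0.06  ]), array([0.0685, 0.0439]), np.float64(0.3464)]
wrist handle 0  
lime 699 fin [0.0003 0.1186] [0.051 0.015] 0.2 top z 0.0588 block z 0.028 n [ 0.006 -0.013  1.   ] blk [array([0.0005, 0.1189]), array([0.0668, 0.0438]), np.float64(0.3823)]
pink 368 fin [ 0.0151 -0.0601] [0.024 0.014] 0.1 top z 0.0583 block z 0.0282 n [ 0.03  -0.004  1.   ] blk [array([ 0.0166, -0.0617]), array([0.0403, 0.0421]), np.float64(0.9566)]
lid top z [0.18832518 0.19211038] a range [0.00099698 0.01722742 0.03393533]
top handle 438 [0.07548195 0.00072813 0.13376736] 0.13805193834130405
[ 0.6381207  -0.25131728  0.27      ]
t 21.3 q [-0.03  0.11  1.78  0.01  0.99 -1.6 ] d [ 0.2104 -0.3577  0.0544] N 10
[0.000,-0.036,0.022,9.5,1.2,-1.3],[0.001,-0.032,0.028,9.5,1.2,-1.3],[0.001,-0.027,0.032,9.5,1.2,-1.3],[0.000,-0.021,0.036,9.5,1.2,-1.3],[0.000,-0.015,0.039,9.5,1.2,-1.3],[-0.000,-0.008,0.041,9.5,1.2,-1.3],[-0.001,-0.001,0.042,9.5,1.2,-1.3],[-0.002,0.006,0.041,9.5,1.2,-1.3],[-0.003,0.013,0.040,9.5,1.2,-1.3],[-0.004,0.019,0.037,9.5,1.2,-1.3],
```

View pics/top3.png

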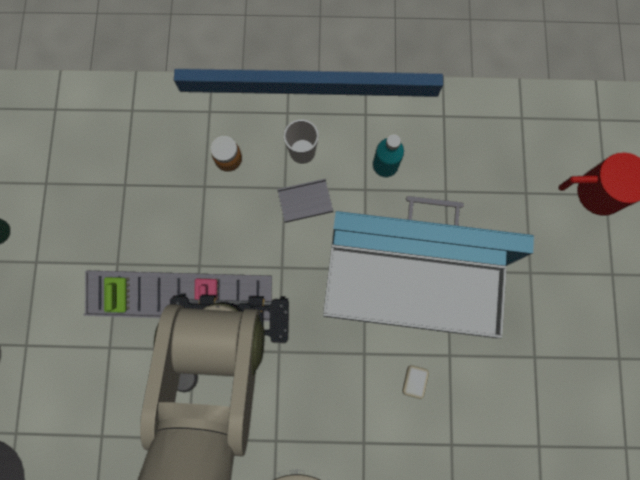

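The caddy is empty, with lime at (115,294) and pink at (205,290) on the rack and the lid upright. Now back to the handle.

>>> {"op": "arm_command", "data": {
  "commands": [
    [-0.004,-0.036,0.022,9.5,1.2,-1.3],
    [-0.003,-0.032,0.028,9.5,1.2,-1.3],
    [-0.003,-0.027,0.032,9.5,1.2,-1.3],
    [0,-0.021,0.036,9.5,1.2,-1.3],
    [0,-0.015,0.039,9.5,1.2,-1.3],
    [0,-0.008,0.041,9.5,1.2,-1.3],
    [-0.001,-0.001,0.042,9.5,1.2,-1.3],
    [-0.002,0.006,0.041,9.5,1.2,-1.3],
    [-0.003,0.013,0.04,9.5,1.2,-1.3],
    [-0.004,0.019,0.037,9.5,1.2,-1.3]
  ],
  "claw": 0.028
}}

```text
time: 22.55
tool_pos: [0.6336, -0.2602, 0.2777]
eef_rot: [1.321, 1.153, -1.332]
contact_force: [0.7, 0.6, 0.6]
finger_gap: 0.317
```

```bash
python3 - <<'E'
from h import *
p=np.array([*handle(1.56)[:2],.22])-HX*.001; print(p); plan(p,down(HX),.05)
E
```

```text
[ 0.63845137 -0.25135179  0.22      ]
t 22.55 q [-0.56  0.63  0.76 -0.    1.78 -0.41] d [ 0.0049  0.0089 -0.0577] N 2
[0.029,0.002,-0.005,-1.5,-0.2,0.6],[0.029,0.002,-0.005,-1.5,-0.2,0.6],
```

>>> {"op": "arm_command", "data": {
  "commands": [
    [0.027,0.002,-0.005,-1.5,-0.2,0.6],
    [0.027,0.002,-0.005,-1.5,-0.2,0.6],
    [0,0,0,0,0,0]
  ]
}}

```text
time: 22.92
tool_pos: [0.641, -0.2517, 0.2198]
eef_rot: [1.288, 1.157, -1.286]
contact_force: [-0.1, 0.3, 0.3]
finger_gap: 0.319
```

```bash
python3 - <<'E'
from h import *
p=handle(1.56)-HX*.001-[0,0,.019]; print(p); plan(p,down(HX),.02)
im,W=cloud("wrist"); save(im,"w6")
E
```

```text
[ 0.63845137 -0.25135179  0.154356  ]
t 22.925 q [-0.55  0.65  0.88  0.    1.61 -0.44] d [-0.0026  0.0003 -0.0654] N 4
[0.016,-0.001,0.000,-0.0,-0.0,-0.0],[0.016,-0.001,0.000,-0.0,-0.0,-0.0],[0.016,-0.001,-0.000,-0.0,-0.0,-0.0],[0.016,-0.001,-0.000,-0.0,-0.0,-0.0],
```

View pics/w6.png

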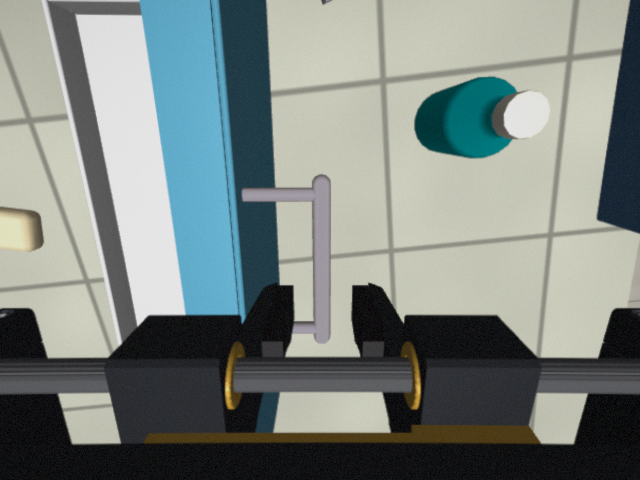

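The bar at (321,260) is centred between the fingers. Descend and pinch.

>>> {"op": "arm_command", "data": {
  "commands": [
    [0.016,-0.001,0,0,0,0],
    [0.016,-0.001,0,0,0,0],
    [0.016,-0.001,0,0,0,0],
    [0.014,0,0,0,0,0],
    [0.001,0,0,0,0,0]
  ]
}}

```text
time: 23.6
tool_pos: [0.6414, -0.2517, 0.1641]
eef_rot: [1.29, 1.143, -1.282]
contact_force: [-1.5, 0.2, 0.8]
finger_gap: 0.313
```

>>> {"op": "arm_command", "data": {
  "commands": [
    [0.001,0,0,0,0,0],
    [0,0,0,0,0,0],
    [0.001,0,0,0,0,0],
    [0,0,0,0,0,0]
  ],
  "claw": 0.0,
  "force": 20
}}

```text
time: 24.1
tool_pos: [0.642, -0.2519, 0.1642]
eef_rot: [1.29, 1.141, -1.28]
contact_force: [-0.0, 0.5, -1.6]
finger_gap: 0.115
```

```bash
python3 -c "
from h import *
swing(np.arange(1.55,0.5,-.12))"
```

```text
radius 0.16417565479727192 (.1544) th 1.5427334553313856 F [-0.   0.5 -1.6] gap 0.010161536226672017
radial push [-0.0048  0.0007 -0.0085]
1.55 [ 0.009 -0.004 -0.   ]
1.43 [-0.009 -0.016  0.   ]
1.31 [-0.006 -0.017  0.   ]
1.19 [-0.004 -0.018  0.   ]
1.07 [-0.002 -0.018  0.   ]
0.95 [ 0.    -0.019  0.   ]
0.83 [ 0.002 -0.018  0.   ]
0.71 [ 0.004 -0.018  0.   ]
0.59 [ 0.007 -0.017  0.   ]
```

>>> {"op": "arm_command", "data": {
  "commands": [
    [-0.009,-0.015,0,0,0,0],
    [-0.006,-0.017,0,0,0,0],
    [-0.004,-0.018,0,0,0,0],
    [-0.002,-0.018,0,0,0,0],
    [0.001,-0.018,0,0,0,0]
  ]
}}

```text
time: 24.72
tool_pos: [0.5608, -0.2434, 0.1882]
eef_rot: [1.294, 1.12, -1.265]
contact_force: [3.7, 1.1, 5.3]
finger_gap: 0.116
```

```bash
sed -i 's/def swing(ths):/def swing(ths,off=.019):/; s/np.array(\[0,0,.019\])-HINGE/np.array([0,0,off])-HINGE/' h.py; python3 -c "
from h import *
swing(np.arange(1.0,0.3,-.1),.0105)"
```

```text
radius 0.15820295521367553 (.1544) th 1.0231682231106363 F [3.7 1.1 5.3] gap 0.010205841945066685
radial push [ 0.      0.0002 -0.0039]
1.00 [ 0.004 -0.004 -0.   ]
0.90 [ 0.001 -0.015  0.   ]
0.80 [ 0.002 -0.015  0.   ]
0.70 [ 0.004 -0.015 -0.   ]
0.60 [ 0.005 -0.015 -0.   ]
0.50 [ 0.007 -0.014 -0.   ]
0.40 [ 0.008 -0.013 -0.   ]
```

>>> {"op": "arm_command", "data": {
  "commands": [
    [0.004,-0.006,0,0,0.1,0],
    [0.001,-0.015,0,0,0.2,0],
    [0.002,-0.015,0,0,0.2,0],
    [0.004,-0.015,0,0,0.2,0],
    [0.005,-0.015,0,0,0,0],
    [0.007,-0.014,0,0,0,0]
  ]
}}

```text
time: 25.48
tool_pos: [0.4862, -0.2356, 0.1689]
eef_rot: [1.308, 1.105, -1.243]
contact_force: [1.3, 0.5, 2.3]
finger_gap: 0.116
```

```bash
python3 -c "
from h import *
swing(np.arange(.5,-0.03,-.1),.0105);swing([],.013)"
```

```text
radius 0.1581184297358451 (.1544) th 0.5283394304314194 F [1.3 0.5 2.3] gap 0.010251700025007717
radial push [ 0.0018 -0.0001 -0.0033]
0.50 [ 0.005 -0.002 -0.   ]
0.40 [ 0.008 -0.013 -0.   ]
0.30 [ 0.009 -0.013 -0.   ]
0.20 [ 0.01  -0.012 -0.   ]
0.10 [ 0.011 -0.011 -0.   ]
0.00 [ 0.012 -0.009 -0.   ]
radius 0.16031970567346318 (.1544) th 0.5357826233802309 F [1.3 0.5 2.3] gap 0.010251700025007717
radial push [ 0.0028 -0.0002 -0.0053]
```

>>> {"op": "arm_command", "data": {
  "commands": [
    [0.006,-0.005,0,0,0,0],
    [0.008,-0.013,0,0,0,0],
    [0.01,-0.013,0,0,0,0],
    [0.011,-0.012,0,0,0,0]
  ]
}}

```text
time: 25.98
tool_pos: [0.4454, -0.2315, 0.135]
eef_rot: [1.308, 1.098, -1.24]
contact_force: [3.8, 0.9, 0.5]
finger_gap: 0.114
```

```bash
python3 -c "
from h import *
swing([.1,0],.0105)"
```

```text
radius 0.1568600781330283 (.1544) th 0.1887993777617465 F [3.8 0.9 0.5] gap 0.010066471420656687
radial push [ 0.0019  0.0001 -0.0017]
0.10 [ 0.012 -0.008 -0.   ]
0.00 [ 0.012 -0.01  -0.   ]
```

>>> {"op": "arm_command", "data": {
  "commands": [
    [0.011,-0.008,0,0,0,0],
    [0.008,-0.007,0,0,0,0],
    [0.005,-0.003,0,0,0,0]
  ]
}}

```text
time: 26.35
tool_pos: [0.43, -0.2306, 0.112]
eef_rot: [1.309, 1.09, -1.237]
contact_force: [3.8, 6.4, 32.2]
finger_gap: 0.116
```

```bash
python3 -c "
from h import *
swing([0],.0105)"
```

```text
radius 0.15530586264130908 (.1544) th 0.011729013718401404 F [ 3.8  6.4 32.2] gap 0.010252998022497378
radial push [ 0.0009  0.0009 -0.0005]
0.00 [ 0.002 -0.    -0.001]
```

The lid is down and resisting with 32 N. Release, rise and check everything.

>>> {"op": "arm_command", "data": {
  "commands": [
    [0,0,0,0,0,0],
    [0,0,0,0,0,0],
    [0,0,0,0,0,0],
    [-0.03,0,0,0,0,0],
    [-0.06,0,0,0,0,0],
    [-0.06,0,0,0,0,0],
    [-0.03,0,0.04,0,0,0],
    [0,0,0.06,0,0,0],
    [0,0,0.06,0,0,0],
    [0,0,0,0,0,0]
  ],
  "claw": 0.04
}}

```text
time: 27.6
tool_pos: [0.3986, -0.3905, 0.2984]
eef_rot: [1.306, 1.093, -1.237]
contact_force: [0.6, 2.2, -0.6]
finger_gap: 0.459
```

```bash
python3 - <<'E'
from h import *
im,W=cloud("top"); save(im,"top4"); onrack(im,W)
hsv=cv2.cvtColor(im,cv2.COLOR_RGB2HSV)
m=cv2.inRange(hsv,(90,80,60),(108,255,255))>0; m[:230]=0; m[345:]=0
P=W[m]; P=P[P[:,2]<.15]; c,n,P=fit(P); print("lid",c,"n",n,"angle",n@HX,len(P))
print(get_state()["tool_pos"])
W0=np.load("top0.npy"); d=abs(W-W0)[...,2]; print("back objects z diff>1cm px",(d[115:225,200:415]>.01).sum(),"pumice",(d[360:395,165:200]>.01).sum(),"soap",(d[362:400,400:432]>.01).sum())
E
```

```text
pink 764 fin [ 0.0019 -0.0605] [0.051 0.014] 1.1 top z 0.0583 block z 0.0279 n [ 0.002 -0.008  1.   ] blk [array([ 0.0025, -0.0612]), array([0.0432, 0.0686]), np.float64(89.1132)]
lime 709 fin [0.0003 0.1187] [0.015 0.051] 89.8 top z 0.0592 block z 0.028 n [ 0.002 -0.022  1.   ] blk [array([0.0007, 0.1189]), array([0.0669, 0.0438]), np.float64(0.525)]
lid [ 0.48737894 -0.23545678  0.07319953] n [-2.09557467e-03 -6.14565153e-04  9.99997615e-01] angle -0.002020466704272421 11327
[ 0.39900156 -0.388697    0.29872035]
back objects z diff>1cm px 77 pumice 4 soap 59
```

View pics/top4.png

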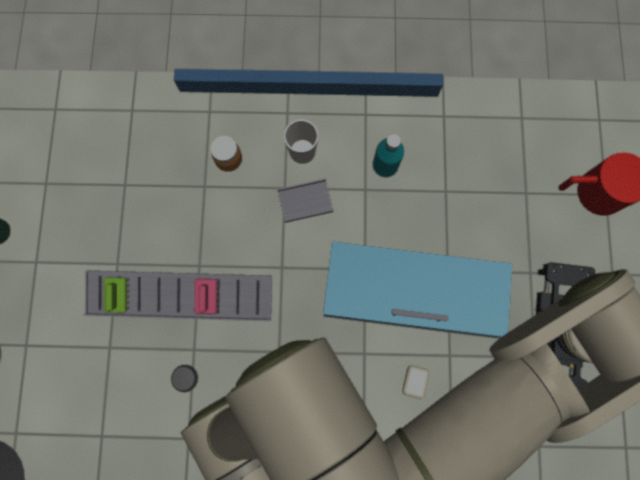

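The lid is shut, lime is at (115,294), pink is at (205,295), and the other things are where they started.

```bash
python3 -c "from plant import finish_job; print(finish_job())"
```

```text
the job is handed in; nothing more can be done
None
```

The job is done and handed in at about 27.7 s on the robot's clock. No verdict was reported. I swung the lid up to about 1.55 rad. The caddy held two brushes, lime and pink; I stood both on the rack, then pushed the lid shut.

**Brushes:** both stand flat, with their length running down the slope. In rack coordinates, lime is at x ≈ 0 mm, y ≈ +119 mm, and pink at x ≈ +2 mm, y ≈ −60 mm. They are about 180 mm apart, so they do not touch. The caddy was seen empty before the lid was closed.

**Lid:** the last picture puts it at about 0 rad (reading −0.002).

**Other things on the ledge:** in the last picture they all appear where they started. A simple depth comparison did flag a few pixels around them: 77 at the back, 59 at the soap and 4 at the pumice. I put these down to the arm blocking the view and edge noise, and did not follow them up.

**Slips and disagreements:**
- **First grip on lime:** it was too high because the arm crept up while holding still, so I regripped it lower.
- **Setting lime down:** it met the rack with about 37 N of force.
- **Height readings:** the top camera reads about 2 mm lower than the wrist camera, within the stated calibration error. I used the wrist camera for height.

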